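Cover the sample cell and hold the purge valve open

ROBOT

A 6-joint arm with a two-finger parallel gripper is mounted at the origin on the work surface. World frame = base frame: x ahead of the robot, y to its left, z up, the work surface at z = 0. Lengths are in mm, angles in rad, forces in N, time in s.
With the tool pointing down it reaches from about 350 to 775 mm from the base axis. Payload 7.3 kg.
Tool frame: the origin (TCP) lies midway between the tips of the shut fingers; the grasp point (between the pads) lies 19 mm behind it (bot.tcp_to_grasp is the distance from the TCP to the grasp point, in mm); z points along the fingers, y is the line along which they close (so a half turn about z gives the same grasp; the last joint's range is limited). The gripper opens to 92 mm and grips with 3 to 60 N. Pads are 19 mm wide; open, the fingers measure 130 mm over their backs; the gripper's body (75 mm by 190 mm) begins 47 mm behind the grasp point.
Start: joints at [1.188, 0.342, 1.524, -0, 1.275, -0.146], TCP at [123.146, 510.375, 196.341] pointing down, gripper open.
Joint ranges: [-2.53, 2.53], [-0.77, 2.02], [0.04, 2.7], [-1, 4.14], [0.28, 2.66], [-3.11, 3.11]. Speed limits (rad/s): [2.57, 2.57, 3.14, 3.14, 3.14, 3.14].

INTERFACE

Orientations are given as [roll, pitch, yaw] about the fixed x, y, z axes, in that order (R = Rz(yaw) Ry(pitch) Rx(roll)).
In Python, from plant import bot, viewer gives the robot as it stands. The module is installed in compiled form; this text tells all that it offers.
- The arm moves only by the shell command python3 -m handwheel 'ROWS'. ROWS is text: rows parted by semicolons, each of 7 numbers parted by spaces: the shift along the tool's x, y, z scaled (see below), then the turn, a rotation vector about the tool's x, y, z scaled (see below), then the opening, from -1 (shut) to 1 (fully open), so that 0 is half open. In form: tx ty tz rx ry rz gripper; .... A call has 1 to 8 rows; each row is the pose to reach, as a shift and turn from the pose commanded when the call began, along the tool's axes at that moment, turning the shorter way round; what a row does not reach only later rows make up. The controller multiplies each number of a shift by 10 cm and each number of a turn by pi rad. A row lasts 1/12 s, in which the tool goes at most 41.7 mm and 7.16 degrees, less where a joint would pass 70% of its speed; a pose out of reach is approached as far as the arm can. A call with a number of a shift or a turn outside -1 to 1 is refused whole. A call with a gripper value outside its range is refused whole. The fingers move at their own pace and stop on an object; the grip force is fixed at half the most. Time passes only in rows, so rows that repeat a pose let the fingers close. It gives the time, the measured TCP pose, the force, the opening and the grip force at its end, in the units of the state.
- bot.get_obs(): the state, without advancing time (a new reading comes with each control period).
- viewer.capture(name): name is "scene" or "top" or "wrist"; returns a dict with "frame" (420x560x3 uint8, red, green, blue), "fov_y" (degrees; the focal length in pixels is half the picture's height over the tangent of half this angle, whatever the lens; pixels are square), "cx", "cy" (the principal point, pixels), "T" (4x4, takes a point from camera to world coordinates). Camera axes: x right, y down, z forward; pixel columns grow to the right and rows downward; lengths in mm; the calibration is good to about 2 mm. A picture is of the moment at which its call begins. There is no depth.
- bot.close_job(): hands the job in; it is judged then, once.
Trained networks look in a picture, given as the dict that the camera call returned (one of the last four; its "shot" number tells which), for a name from the list of things; names that differ only in an ending like _2 or _b are one class to them, and where a whole thing is asked for, a point or a joint stands for the part that bears it (a point fixed in the world has none). Each returns a list of dicts, best first, with "score" (0 to 1); they miss things now and then, are a little off and sometimes report something else, mostly with a low value. They report only what shows in the picture. A call takes as long as a camera call. They do not tell look-alikes from the thing itself.
- viewer.recognise(target, picture): "centre" ([column, row] in pixels, amid what is visible of it).
- viewer.cut_out(target, picture): "pixels" (420x560 bool, what is visible of it) and "centre" ([column, row] in pixels, amid what is visible of it).
The state is a dict: "time": time; "joint_positions": joint angles; "dq": joint speeds; "tau": joint torques, N m; "tool_pos": TCP position; "tcp_rot": TCP orientation; "contact_force": force on the tool from outside, world axes, zero at the start; "moment": the same for the moment, N m; "grip_width": finger opening in mm; "finger_force": force on a finger pad.
Only numpy, scipy, OpenCV 4.12 (cv2) and the standard library are available. Lean on these libraries where they do the work, as an engineer would, in place of code of your own. Each camera call takes 0.05 s, during which the arm holds its last target. There are 200 camera calls.

TASK

Get the sample cell ready and purge it: set the blue cover into the round seat on top of the aluminium cell and press it down firmly so that it sits level and flush. Then flip the red safety catch right over towards you and off the lever, pull the valve lever with the black T-handle all the way towards you to its stop against its spring, and finish holding it there; do not force the lever while the catch is on, and leave the other things on the table where they are.

Things in the scene. Friction and masses are not known exactly. Their poses are not given: they have to be found in the camera images.
- cover_knob (a point): middle of the knob of the loose blue cover: a disc of 92 mm diameter, 6 mm thick, with an aluminium knob on its middle (26 mm diameter, from 22 to 44 mm above the underside, on a 14 mm stem). This point is on the axis, 33 mm above the underside. 0.13 to 0.25 kg. It starts flat on the table, knob up, left or right of the station
- cover_under (a point): centre of the cover's flat underside, 33 mm below cover_knob
- station: the purge station, bolted down: a blue-grey base plate (240 x 290 x 12 mm) with the sample cell and the hand-lever valve side by side and a gauge (top 85 mm high) behind and between them. Origin under it on the table; its x points away from the operator, its y left. The valve body (136 x 36 mm along x, top 60 mm above the table) lies at y = -85 mm
- cell_seat (a point): centre of the floor of the round seat in the cell, an aluminium block of 120 x 120 mm whose top is 52 mm above the table. The seat's floor is 46 mm above the table, 96 mm in diameter, 6 mm deep with a 2 mm chamfer: the seated cover is flush with the cell's top and its underside is on this point. The axes are the station's
- catch (a joint): angle of the red safety catch (rad): 0 = on, lying level from its pivot away from the operator, its nose against the lever's shank, so that the lever cannot be pulled; 1.57 = upright; 3.1 = flipped right over, lying towards the operator. It turns very lightly (under 1 N), and once well past upright (about 2.1) falls the rest of the way
- catch_tab (a point): middle of the thumb tab on the red catch: 12 x 14 x 20 mm (along the bar, across, high), standing up from the 14 mm wide bar; this point is 50 mm from the pivot along the bar and, with the catch on, 8 mm above the pivot (tab top 18 mm above it; bar from 2 to 12 mm below it). The tab is free on both sides; the lever's shank passes 20 mm beyond it
- catch_pivot (a point): the catch's hinge, 118 mm above the table, between two lugs (30 mm over their outsides, tops 125 mm above the table); the hinge axis is the station's y, and the axes given are the station's
- lever (a joint): angle of the valve lever, a cranked steel shank 10 mm in diameter with a black T-handle (rad): 0 = closed, where the spring keeps it, leaning away from the operator; 1.0 = open, pulled towards the operator to its stop. It springs back if let go. The pull at the handle grows from about 3 N to about 7 N at the stop
- lever_grip (a point): middle of the right half of the lever's black T-handle, a bar of 18 mm diameter and 100 mm length along the station's y, 29 mm right of the lever's own plane, where the shank joins the bar from below and the near side. With the lever closed it is 80 mm beyond the pivot (station's x) and 100 mm above it, 178 mm above the table; at the stop 41 mm to the operator's side and 121 mm above it
- lever_pivot (a point): the lever's hinge, 78 mm above the table; the hinge axis is the station's y, and the axes given are the station's
- dish: bystander: flat round glass sample dish, 92 mm in diameter, 17 mm high, origin under its middle. It lies on the side of the station where the cover does not
- driver: bystander: screwdriver with a green handle lying on the table behind the station, 170 mm long, origin under its middle
- lens_mount: bystander: lens in a black ring on a post, 130 mm high, foot 45 mm wide, origin under its foot, behind and to the left
- sample_box: bystander: flat grey box with clear lid, 75 x 105 x 29 mm, origin under its middle, behind and to the right
- solvent: bystander: white bottle with yellow label, 52 mm in diameter, 130 mm high, origin under its middle, behind the station
- collar: bystander: dark steel ring, 32 mm in diameter, 13 mm high, origin under its middle, lying loose on the near part of the station's base plate, between cell and valve
There are look-alikes about, which are no part of the job. Of the things like the part that bears cover_knob, leave any that is orange or purple; of the rest the smaller one is meant.

How it is judged:
By the outcome, as a careful person would: the job done as asked, in the order asked, and still so for the second after the job is handed in, while the arm keeps its last pose, push and grip.
It also fails if it takes over 70 s, if anything falls off the work surface, if the arm or the gripper's body presses on something with over 40 N, if the wrist force passes 120 N, or if a joint passes its speed limit or range.

## Working session

There is one attempt and no reset: what is moved stays moved. The work goes in short steps, Python scripts to look and compute and a shell command to move; the robot and the scene stay as the last step left them, time stands still between calls to the robot, and variables do not carry over. Pictures are saved under pics/ and viewed, at most 13 in all, crops included, and the job is handed in when it is done.

```bash
mkdir -p pics
cat > h.py <<'E'
import numpy as np, cv2
from plant import bot, viewer
from scipy.spatial.transform import Rotation as R
def cap(n,save=None):
    p=viewer.capture(n)
    if save: cv2.imwrite('pics/'+save,p['frame'][:,:,::-1])
    return p
def ray(p,uv):
    f=p['frame'].shape[0]/2/np.tan(np.radians(p['fov_y'])/2)
    T=np.array(p['T']); d=T[:3,:3]@np.array([(uv[0]-p['cx'])/f,(uv[1]-p['cy'])/f,1]); return T[:3,3],d
def atz(p,uv,z):
    o,d=ray(p,uv); return o+d*(z-o[2])/d[2]
def proj(p,X):
    f=p['frame'].shape[0]/2/np.tan(np.radians(p['fov_y'])/2)
    T=np.array(p['T']); c=T[:3,:3].T@(np.array(X)-T[:3,3]); return np.array([p['cx']+f*c[0]/c[2],p['cy']+f*c[1]/c[2]])
def tri(obs):
    A=np.zeros((3,3));b=np.zeros(3)
    for p,uv in obs:
        o,d=ray(p,uv); d=d/np.linalg.norm(d); M=np.eye(3)-np.outer(d,d); A+=M;b+=M@o
    return np.linalg.solve(A,b)
def rows(target,rpy=None):
    # shift in tool axes from the measured pose /100mm
    o=bot.get_obs(); Rt=R.from_euler('xyz',o['tcp_rot']); s=Rt.inv().apply(np.array(target)-o['tool_pos'])/100
    r=np.zeros(3) if rpy is None else (Rt.inv()*R.from_euler('xyz',rpy)).as_rotvec()/np.pi
    return np.round(s,3),np.round(r,4)
E
cat > a.py <<'E'
from h import *
np.set_printoptions(precision=1,suppress=True)
o=bot.get_obs(); print(o['tool_pos'],o['tcp_rot'],o['grip_width'])
for n in ['scene','top']:
    p=cap(n,n+'0.png'); print(n,np.array(p['T']),p['fov_y'])
    for t,z in [('cover_knob',33),('catch_tab',126),('catch_pivot',118),('lever_grip',178),('lever_pivot',78),('cell_seat',46),('collar',6),('station',12),('dish',8),('driver',10),('solvent',65),('lens_mount',65),('sample_box',15)]:
        print(t,[(np.array(r['centre']),round(r['score'],2),atz(p,r['centre'],z)[:2]) for r in viewer.recognise(t,p)[:4]])
E
python3 a.py
```

```text
[123.  509.9 195.7] [-3.1 -0.   2.9] 91.4896064835049
scene [[  -0.8    0.4   -0.4 1081.6]
 [   0.6    0.6   -0.5  642.5]
 [   0.    -0.7   -0.7  955.1]
 [   0.     0.     0.     1. ]] 50.86236597473141
cover_knob [(array([423.7, 364. ]), 0.93, array([584.9, 509.3])), (array([394.1, 305.2]), 0.85, array([526. , 371.2])), (array([469.9, 312.7]), 0.83, array([400. , 495.6])), (array([419.9, 272.1]), 0.82, array([402. , 346.6]))]
catch_tab [(array([281.7, 188.3]), 0.62, array([550. , -34.1]))]
catch_pivot [(array([289.9, 233.9]), 0.69, array([629. ,  99.9])), (array([390.7, 306.1]), 0.36, array([584.7, 393.2]))]
lever_grip [(array([248.2, 191.2]), 0.89, array([656.3, -35.1]))]
lever_pivot [(array([293. , 235.9]), 0.57, array([605.3,  84.2]))]
cell_seat [(array([295.3, 235.4]), 0.88, array([581.9,  66.2])), (array([363.7, 351.4]), 0.49, array([672.4, 411.9]))]
collar []
station [(array([292.6, 240.2]), 0.81, array([580. ,  53.4]))]
dish [(array([235. , 150.5]), 0.59, array([ 485.7, -371.3])), (array([290.8, 237.4]), 0.33, array([575.5,  40.1]))]
driver [(array([392.7, 303.8]), 0.66, arra
[... 675 characters left out ...]
8, 242.5]), 0.43, array([471.7,   7.3])), (array([280.6, 212. ]), 0.16, array([566.4,  41. ]))]
catch_pivot [(array([279.4, 214.8]), 0.67, array([557.9,  44.7]))]
lever_grip [(array([309.8, 186.1]), 0.7, array([643.5, -45.9]))]
lever_pivot [(array([280.5, 213.4]), 0.59, array([564.4,  41.6]))]
cell_seat [(array([282.7, 213.9]), 0.63, array([564.4,  34.5]))]
collar []
station [(array([282. , 211.4]), 0.79, array([574.6,  37.2]))]
dish [(array([401.1, 242. ]), 0.66, array([ 477.9, -372.7]))]
driver [(array([297.4, 142.9]), 0.54, array([814.6, -11.7]))]
solvent [(array([241.1, 153.8]), 0.69, array([761.2, 177. ]))]
lens_mount []
sample_box [(array([405.9, 184.2]), 0.9, array([ 676.5, -387.2]))]
```

View pics/scene0.png

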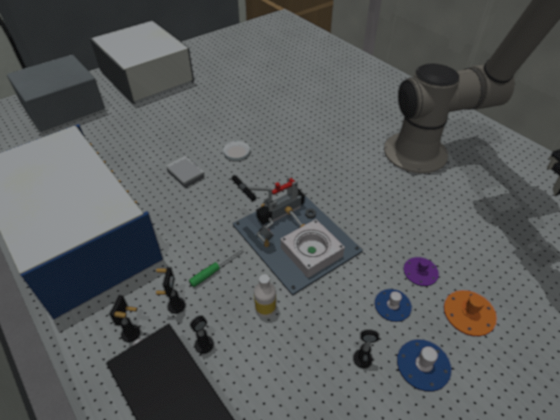

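View pics/top0.png

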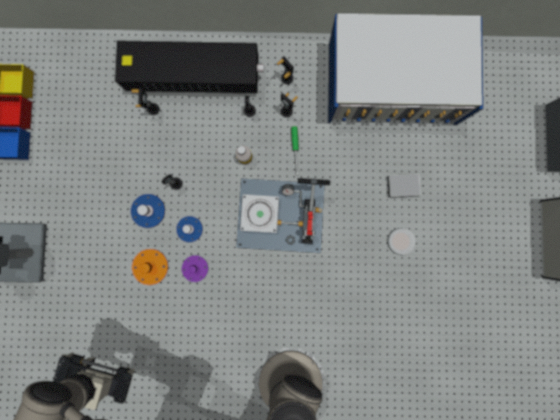

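The pictures show four cover-like things: small blue (scene 394,305 / top 189,229), large blue (424,364 / 148,210), orange (470,312 / 150,267), purple (421,271 / 195,269). The smaller blue one is meant. Station is around top (280,215) and the collar around (290,240). Next is one close crop.

```bash
cat > b.py <<'E'
from h import *
np.set_printoptions(precision=1,suppress=True)
p=cap('top'); s=cap('scene')
f=p['frame'][:,:,::-1]
a=cv2.resize(f[170:260,228:332],None,fx=5,fy=5,interpolation=cv2.INTER_CUBIC)
b=cv2.resize(f[190:290,130:210],(280,350),interpolation=cv2.INTER_CUBIC)
c=np.zeros((450,800,3),np.uint8); c[:,:520]=a; c[:350,520:]=b; cv2.imwrite('pics/crop1.png',c)
for n,q in (('top',p),('scene',s)):
  for t,z in [('cover_under',3),('station',12)]:
    for r in viewer.cut_out(t,q):
        m=r['pixels'].astype(np.uint8); col=np.median(q['frame'][r['pixels']],axis=0)
        cn=max(cv2.findContours(m,0,2)[0],key=len)
        rect=cv2.minAreaRect(cn); print(n,t,round(r['score'],2),np.array(r['centre']),atz(q,r['centre'],z)[:2],m.sum(),col,np.array(rect[0]),np.array(rect[1]),rect[2])
  hsv=cv2.cvtColor(q['frame'],cv2.COLOR_RGB2HSV)
  u=np.array((189,229) if n=='top' else (393,304)); 
  w=np.zeros(hsv.shape[:2],np.uint8); w[u[1]-20:u[1]+20,u[0]-25:u[0]+25]=1
  m=((hsv[:,:,0]>100)&(hsv[:,:,0]<125)&(hsv[:,:,1]>130)).astype(np.uint8)*w
  pts=np.argwhere(m)[:,::-1]; h=cv2.convexHull(pts); e=cv2.fitEllipse(h); print(n,'disc',m.sum(),e,atz(q,e[0],5))
E
python3 b.py
```

```text
top cover_under 0.89 [149.6 266.1] [378.2 487.9] 1022 [183. 115.  28.] [149.5 266.5] [35. 35.] 90.0
top cover_under 0.87 [148.4 214.4] [555.6 499.6] 894 [ 44.  78. 126.] [146.5 211. ] [32. 33.] 90.0
top cover_under 0.78 [189.4 230.4] [503.2 355.5] 583 [ 52.  81. 129.] [188.5 229. ] [26. 27.] 90.0
top cover_under 0.73 [193.  270.1] [367.6 338.3] 589 [119.  66. 148.] [194.5 268.5] [25. 27.] 90.0
top station 0.74 [292.5 238.9] [481.2  -0.6] 65 [ 91.  98. 102.] [290. 240.] [8. 8.] 90.0
top station 0.61 [280.6 211.9] [572.8  41.9] 6018 [116. 127. 136.] [282.7 213.3] [89.7 75.3] 4.398705005645752
top disc 346 ((189.13162231445312, 228.6690673828125), (23.817211151123047, 24.172691345214844), 79.97921752929688) [509.1 356.2   5. ]
scene cover_under 0.97 [419.7 271.5] [378.8 335.4] 797 [ 78.  41. 101.] [421. 271.] [28. 34.] 90.0
scene cover_under 0.89 [469.9 313. ] [378.5 491.3] 1856 [140.  82.  35.] [469.9 312.7] [55.  41.6] 26.56505012512207
scene cover_under 0.63 [390.8 305.5] [515.  357.9] 985 [35. 56. 90.] [393. 305.] [32. 36.] 90.0
scene cover_under 0.55 [421.5 365.7] [575.7 504.5] 2248 [32. 55. 88.] [424. 365.] [52. 54.] 90.0
scene station 0.62 [295.5 239. ] [571.  55.] 7943 [69. 77. 84.] [285.1 223.9] [142.3  82.8] 48.918251037597656
scene disc 570 ((392.6772766113281, 305.05859375), (29.216184616088867, 36.26002883911133), 116.46463012695312) [511.6 360.5   5. ]
```

View pics/crop1.png

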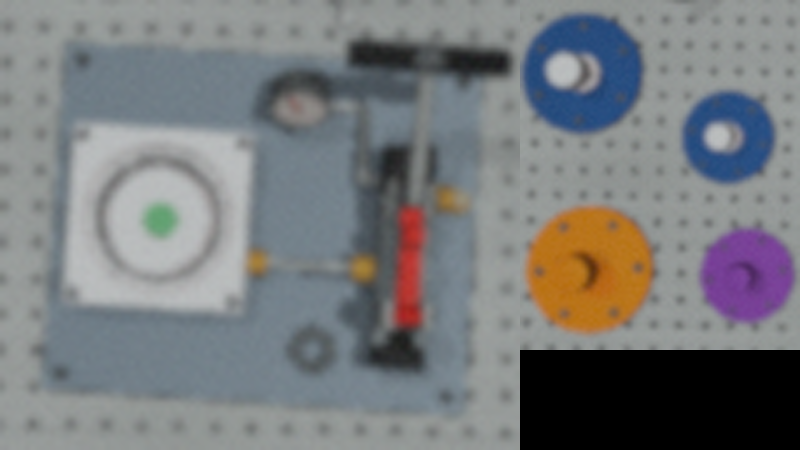

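The crop confirms the small blue cover at crop (728,137). The station has the cell on the left (seat crop 159,219), the red catch at about (410,265), the T-handle at (430,58) and the collar at (311,349).

```bash
cat > c.py <<'E'
from h import *
np.set_printoptions(precision=3,suppress=True)
p=cap('top'); s=cap('scene')
C=lambda u,v:(u/5+228-.4,v/5+170-.4)
k=[atz(p,C(*c),52)[:2] for c in [(75,122),(258,135),(245,313),(62,302)]]
print('cell corners',k,np.mean(k,axis=0)); 
pl=[atz(p,C(*c),12)[:2] for c in [(68,42),(42,388),(465,412)]]; print('plate',pl)
for a,b in ((k[3],k[0]),(k[2],k[1]),(pl[1],pl[0])): d=b-a; print('yaw',np.arctan2(d[1],d[0]),np.linalg.norm(d))
for a,b in ((k[1],k[0]),(k[2],k[3]),(pl[2],pl[1])): d=b-a; print('yaw',np.arctan2(-d[0],d[1]),np.linalg.norm(d))
print('seat',atz(p,C(159,219),48))
print('handle ends',atz(p,C(350,55),178),atz(p,C(510,64),178),'collar',atz(p,C(311,349),18))
print('plate ctr',(pl[0]+pl[2])/2)
# knob: top (724,136) in crop1 part b, scale 3.5
u=((724-520)/3.5+130-.36,136/3.5+190-.36); print('knob',atz(p,u,44))
print('scene knob(394,299)',atz(s,(394.5,299),40),'T',np.array(p['T'])[:3,3])
print(bot.get_obs()['tcp_rot'])
E
python3 c.py
```

```text
cell corners [array([628.091, 169.832]), array([621.749,  47.308]), array([502.93 ,  53.531]), array([507.808, 175.28 ])] [565.144 111.488]
plate [array([687.497, 180.501]), array([449.052, 191.887]), array([438.54 , -97.249])]
yaw -0.04526089388033882 120.40618467151398
yaw -0.05232385373530629 118.98165790924475
yaw -0.04771584934650349 238.71721360459986
yaw -0.05171408575489479 122.68828044657874
yaw -0.04004310691090958 121.84702883027913
yaw -0.03634189674396914 289.32705961653085
seat [564.474 112.377  48.   ]
handle ends [659.496  -8.81  178.   ] [ 655.895 -105.379  178.   ] collar [479.383   8.687  18.   ]
plate ctr [563.018  41.626]
knob [509.402 350.624  44.   ]
scene knob(394,299) [516.692 362.354  40.   ] T [ 502.41    31.316 1325.942]
[3.142 0.    2.905]
```

```bash
python3 -c "
from h import *
print(rows([510,356,150],[np.pi,0,1.525]))"
```

```text
(array([-4.123, -0.593,  0.463]), array([ 0.    , -0.    ,  0.4392]))
```

```bash
M="python3 -m handwheel"; 
python3 -m handwheel '-1 -0.14 0 0 0 0 1;-1 -0.14 0 0 0 0 1;-1 -0.14 0 0 0 0 1' && python3 -m handwheel '-1 -0.14 0 0 0 0 1;-1 -0.14 0 0 0 0 1;-1 -0.14 0 0 0 0 1' && python3 -m handwheel '-1 -0.14 0 0 0 0 1;-1 -0.14 0 0 0 0 1;-1 -0.14 0 0 0 0 1' && python3 -m handwheel '-1 -0.15 0.4 0 0 0.22 1;-1 -0.15 0.4 0 0 0.22 1;-1 -0.15 0.4 0 0 0.22 1;-1 -0.15 0.4 0 0 0.22 1;-1 -0.15 0.4 0 0 0.22 1;-1 -0.15 0.4 0 0 0.22 1' && python3 -m handwheel '0 0 0 0 0 0.22 1;0 0 0 0 0 0.22 1;0 0 0 0 0 0.22 1;0 0 0 0 0 0.22 1;0 0 0 0 0 0.22 1;0 0 0 0 0 0.22 1;0 0 0 0 0 0.22 1'
cat > d.py <<'E'
from h import *
np.set_printoptions(precision=3,suppress=True)
p=cap('wrist','w1.png')
o=bot.get_obs(); print(o['tool_pos'],o['tcp_rot'],o['time'],o['joint_positions'],np.array(p['T']))
hsv=cv2.cvtColor(p['frame'],cv2.COLOR_RGB2HSV)
m=((hsv[:,:,0]>100)&(hsv[:,:,0]<125)&(hsv[:,:,1]>120)).astype(np.uint8)
n,l,st,c=cv2.connectedComponentsWithStats(m)
for i in np.argsort(-st[1:,4])[:2]+1:
    h=cv2.convexHull(np.argwhere(l==i)[:,::-1]); e=cv2.fitEllipse(h); print(st[i],e,atz(p,e[0],6))
for r in viewer.recognise('cover_knob',p): print(r['centre'],r['score'],atz(p,r['centre'],33))
E
python3 d.py
```

```text
time: 2.05
tool_pos: [220.2, 472.1, 196.4]
tcp_rot: [3.142, 0.002, 2.904]
contact_force: [0.8, 0.2, 0.3]
grip_width: 91.8
finger_force: 0.0
time: 2.3
tool_pos: [315.0, 434.5, 196.4]
tcp_rot: [3.141, 0.002, 2.902]
contact_force: [0.5, 0.6, -0.9]
grip_width: 92.0
finger_force: 0.0
time: 2.55
tool_pos: [409.1, 397.1, 196.2]
tcp_rot: [3.142, 0.002, 2.902]
contact_force: [-0.4, 0.3, 0.4]
grip_width: 91.8
finger_force: 0.0
time: 3.05
tool_pos: [499.1, 360.5, 155.6]
tcp_rot: [-3.141, -0.0, 2.206]
contact_force: [-0.2, 0.1, -0.2]
grip_width: 91.8
finger_force: 0.0
time: 3.63
tool_pos: [498.6, 361.1, 156.2]
tcp_rot: [-3.142, 0.0, 1.52]
contact_force: [0.4, 0.5, 0.3]
grip_width: 91.8
finger_force: 0.0
[498.625 361.122 156.261] [-3.142 -0.     1.524] 3.6833 [0.502 0.54  1.319 0.    1.283 0.549] [[  0.999  -0.048  -0.015 501.521]
 [ -0.05   -0.953  -0.298 440.836]
 [  0.      0.298  -0.954 344.783]
 [  0.      0.      0.      1.   ]]
[ 280    0  131   96 8048] ((345.3151550292969, 23.938251495361328), (129.55337524414062, 145.51658630371094), 16.39716911315918) [569.172 505.37    6.   ]
[ 242  144   87   84 4632] ((284.8760070800781, 185.5408172607422), (84.53289794921875, 86.3854751586914), 69.03736114501953) [508.72  358.597   6.   ]
[139.9, 57.5] 0.98 [389.19  483.287  33.   ]
[287.2, 183.8] 0.83 [510.421 366.739  33.   ]
[344.3, 39.2] 0.72 [563.082 488.775  33.   ]
[160.6, 214.5] 0.64 [385.592 342.16   33.   ]
[481.3, 134.5] 0.62 [688.589 403.884  33.   ]
```

View pics/w1.png

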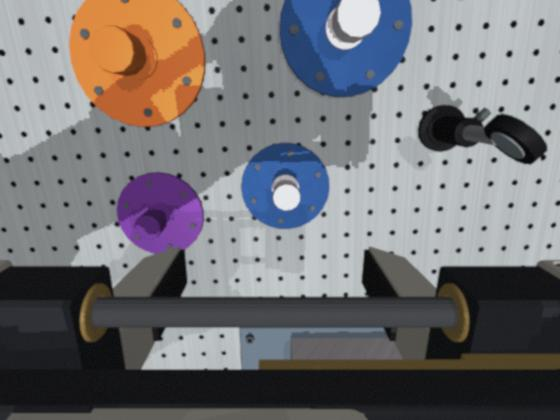

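The wrist view shows the small blue cover at (285,186) with its knob at (286,195). Its disc centre is about (509,358).

```bash
python3 -m handwheel '-0.026 0.105 0.8 0 0 0 1;-0.026 0.105 0.8 0 0 0 1;-0.026 0.105 0.8 0 0 0 1' && python3 -m handwheel '0 0 0.4 0 0 0 1;0 0 0.62 0 0 0 1;0 0 0.62 0 0 0 1;0 0 0.62 0 0 0 1;0 0 0.62 0 0 0 -1;0 0 0.62 0 0 0 -1;0 0 0.62 0 0 0 -1;0 0 0.62 0 0 0 -1' && python3 -m handwheel '0 0 0 0 0 0 -1;0 0 0 0 0 0 -1;0 0 0 0 0 0 -1;0 0 0 0 0 0 -1;0 0 0 0 0 0 -1;0 0 0 0 0 0 -1;0 0 0 0 0 0 -1;0 0 0 0 0 0 -1'
```

```text
time: 3.98
tool_pos: [505.3, 355.3, 68.9]
tcp_rot: [-3.13, 0.007, 1.524]
contact_force: [-1.0, -1.2, -2.3]
grip_width: 91.4
finger_force: 0.0
time: 4.65
tool_pos: [509.7, 358.5, 16.0]
tcp_rot: [3.139, -0.001, 1.523]
contact_force: [-0.3, -0.5, 0.1]
grip_width: 69.8
finger_force: 0.0
time: 5.32
tool_pos: [509.0, 358.0, 14.3]
tcp_rot: [-3.141, -0.0, 1.522]
contact_force: [0.3, 0.0, 0.9]
grip_width: 16.4
finger_force: 0.0
```

```bash
python3 -m handwheel '0 0 0 0 0 0 -1;0 0 0 0 0 0 -1;0 0 0 0 0 0 -1'; python3 d.py; cp pics/w1.png pics/w2.png
```

```text
time: 5.57
tool_pos: [509.0, 358.1, 14.4]
tcp_rot: [3.142, -0.0, 1.523]
contact_force: [0.1, 0.9, -0.2]
grip_width: 0.9
finger_force: 0.0
[508.995 358.055  14.35 ] [ 3.142 -0.     1.523] 5.6167 [0.49  0.7   1.453 0.    0.989 0.538] [[  0.999  -0.045  -0.014 511.672]
 [ -0.047  -0.953  -0.298 437.748]
 [  0.      0.298  -0.954 202.868]
 [  0.      0.      0.      1.   ]]
[  269     0   221    87 13548] ((383.6912841796875, -44.87928771972656), (230.72177124023438, 268.2327575683594), 21.45168685913086) [569.486 505.103   6.   ]
[ 204  166  143  101 9340] ((275.2829284667969, 232.85198974609375), (135.50999450683594, 142.5262451171875), 87.7703857421875) [508.811 359.773   6.   ]
[379.3, 34.3] 0.88 [561.082 465.226  33.   ]
[61.7, 60.7] 0.85 [413.835 461.108  33.   ]
[74.9, 261.6] 0.75 [396.858 358.612  33.   ]
[275.3, 213.1] 0.71 [509.735 381.73   33.   ]
```

View pics/w2.png

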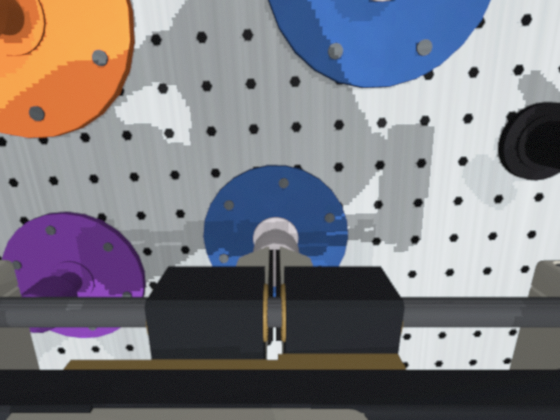

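```bash
python3 -c "
from h import *
np.set_printoptions(precision=1,suppress=True)
p=cap('wrist'); print(p['fov_y'],p['cx'],p['cy'])
for X in [(509,358,14.4),(509,358,33),(509,358,44),(509,358,6),(509,312,6),(509,404,6),(463,358,6),(555,358,6),(509,345,44),(509,371,44),(496,358,44),(522,358,44)]: print(X,proj(p,X))
g=p['frame']; f=cv2.resize(g[150:290,190:370],None,fx=4,fy=4)[:,:,::-1]; cv2.imwrite('pics/w3.png',f)
"
```

```text
63.99641477478718 274.0449013301481 207.82759221318912
(509, 358, 14.4) [275.8 240.7]
(509, 358, 33) [276.  253.8]
(509, 358, 44) [276.1 262.9]
(509, 358, 6) [275.7 235.5]
(509, 312, 6) [278.9 299.2]
(509, 404, 6) [272.1 162.9]
(463, 358, 6) [203.  238.7]
(555, 358, 6) [348.9 232.2]
(509, 345, 44) [277.2 284.9]
(509, 371, 44) [274.9 239.9]
(496, 358, 44) [251.2 264. ]
(522, 358, 44) [301.  261.8]
```

View pics/w3.png

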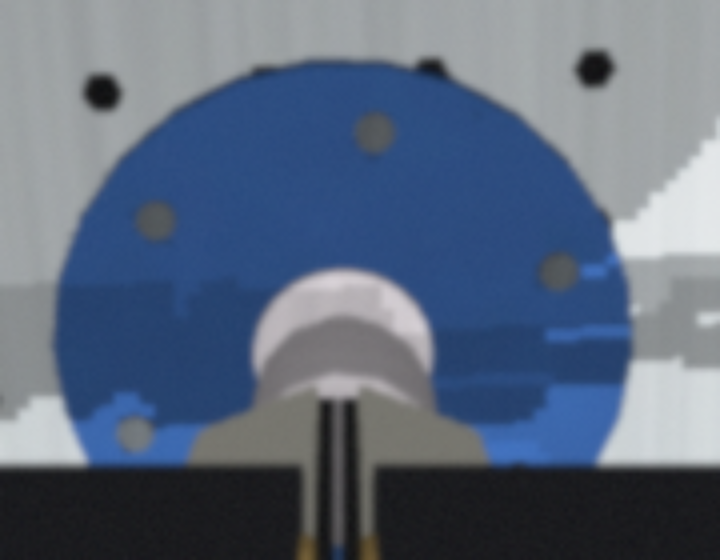

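```bash
python3 -c "
from h import *
np.set_printoptions(precision=1,suppress=True)
p=cap('scene'); 
for X in [(509,358,14.4),(509,358,44),(509,358,80),(509,358,0)]: print(X,(proj(p,X)-[340,220])*6)
g=p['frame']; f=cv2.resize(g[220:320,340:450],None,fx=6,fy=6,interpolation=cv2.INTER_CUBIC)[:,:,::-1]; cv2.imwrite('pics/s2.png',f)
"
```

```text
(509, 358, 14.4) [320.  490.4]
(509, 358, 44) [333.7 450.9]
(509, 358, 80) [351.2 400.6]
(509, 358, 0) [313.5 509.1]
```

View pics/s2.png

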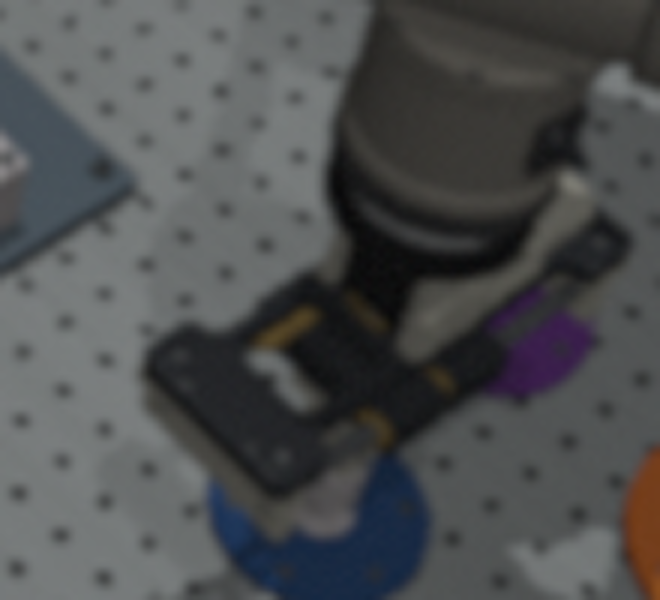

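The picture shows the disc at crop (320,505), with the knob partly hidden behind the gripper. The tips may be higher than I assumed, so I'll probe downwards gently.

```bash
python3 -m handwheel '0 0 0.03 0 0 0 -1;0 0 0.03 0 0 0 -1;0 0 0.03 0 0 0 -1' && python3 -m handwheel '0 0 0.03 0 0 0 -1;0 0 0.03 0 0 0 -1;0 0 0.03 0 0 0 -1'
python3 - <<'E'
from h import *
np.set_printoptions(precision=1,suppress=True)
o=bot.get_obs(); print(o['contact_force'],o['moment'],o['tool_pos'],o['grip_width'])
p=cap('wrist'); hsv=cv2.cvtColor(p['frame'],cv2.COLOR_RGB2HSV)
c=p['frame'][:,270:282].mean(1)
for r in range(155,300,5): print(r,c[r],end=' ')
E
```

```text
time: 6.02
tool_pos: [509.3, 358.2, 13.8]
tcp_rot: [3.14, -0.001, 1.523]
contact_force: [-5.2, -3.6, 15.8]
grip_width: 0.2
finger_force: 8.1
time: 6.27
tool_pos: [509.4, 358.3, 13.6]
tcp_rot: [3.139, -0.001, 1.523]
contact_force: [-12.6, -7.0, 35.1]
grip_width: 0.2
finger_force: 17.5
[-12.6  -7.   35.1] [-1.4  2.2 -0. ] [509.4 358.3  13.6] 0.23057308967080348
155 [159.2 163.7 165.8] 160 [159.4 163.9 166. ] 165 [111.9 119.1 129.4] 170 [ 45.2  76.7 128.5] 175 [ 44.3  75.9 127.1] 180 [ 52.3  77.4 118.6] 185 [ 55.4  77.7 114.2] 190 [ 44.8  75.7 126.2] 195 [ 45.1  76.8 128. ] 200 [ 45.3  77.1 128.4] 205 [ 45.5  76.8 129.3] 210 [ 45.8  76.5 128.6] 215 [ 44.7  76.3 127.9] 220 [206.9 201.1 205.9] 225 [183.1 178.1 181.8] 230 [141.8 137.7 141.2] 235 [120.1 117.  119.3] 240 [122.2 118.7 121.8] 245 [170.3 165.7 169.7] 250 [88.8 87.2 86.8] 255 [63.4 62.8 61.6] 260 [61.2 60.2 59.7] 265 [58.9 58.6 58.2] 270 [57.2 56.7 56.4] 275 [54.6 54.3 54.2] 280 [54.  53.4 53.1] 285 [50.2 47.4 44. ] 290 [38.9 40.8 43.3] 295 [42.  43.2 44.5]
```

```bash
python3 -c "
from plant import bot; print(bot.tcp_to_grasp)"; python3 -m handwheel '0 0 -0.3 0 0 0 1;0 0 -0.3 0 0 0 1;0 0 -0.3 0 0 0 1;0 0 -0.3 0 0 0 1;0 0 -0.3 0 0 0 1;0 0 -0.3 0 0 0 1;0 0 -0.3 0 0 0 1;0 0 -0.3 0 0 0 1' && python3 -m handwheel '0 0 0 0 0 0 1;0 0 0 0 0 0 1;0 0 0 0 0 0 1;0 0 0 0 0 0 1;0 0 0 0 0 0 1;0 0 0 0 0 0 1'; python3 d.py
python3 - <<'E'
from h import *
np.set_printoptions(precision=1,suppress=True)
p=cap('wrist'); g=p['frame'].copy()
T=bot.get_obs()['tool_pos']
for dz,c in ((0,(255,0,0)),(30,(0,255,0))):
  for sx in (-46,46):
    for sy in (-9.5,9.5):
      u=proj(p,np.array(T)+[sx,sy,dz]); print(dz,sx,sy,u); cv2.circle(g,tuple(int(round(v)) for v in u),2,c,-1)
cv2.imwrite('pics/w4.png',g[100:420,:,::-1])
E
```

```text
18.8
time: 6.98
tool_pos: [508.7, 357.9, 37.6]
tcp_rot: [-3.141, 0.001, 1.522]
contact_force: [-0.4, -0.5, 0.2]
grip_width: 49.1
finger_force: 0.0
time: 7.48
tool_pos: [509.0, 358.0, 38.4]
tcp_rot: [3.141, -0.0, 1.522]
contact_force: [-0.4, -0.0, 0.7]
grip_width: 88.9
finger_force: 0.0
[508.984 358.053  38.364] [ 3.142 -0.     1.522] 7.5333 [0.49  0.67  1.434 0.    1.038 0.538] [[  0.999  -0.045  -0.014 511.673]
 [ -0.047  -0.953  -0.298 437.748]
 [  0.      0.298  -0.954 226.924]
 [  0.      0.      0.      1.   ]]
[  268     0   202    89 12454] ((370.97503662109375, -27.620704650878906), (204.5583038330078, 236.15406799316406), 21.21713638305664) [569.806 505.385   6.   ]
[ 211  160  129  122 9736] ((275.0682678222656, 220.2428436279297), (122.75353240966797, 128.8563232421875), 84.10938262939453) [508.768 359.677   6.   ]
[70.3, 60.3] 0.94 [404.612 464.401  33.   ]
[278.8, 217.1] 0.86 [511.491 371.139  33.   ]
[363.9, 33.5] 0.67 [560.077 469.883  33.   ]
[90.1, 241.6] 0.59 [393.18  360.601  33.   ]
0 -46 -9.5 [201.9 258.1]
0 -46 9.5 [198.4 229.3]
0 46 -9.5 [351.4 251.6]
0 46 9.5 [352.1 222.4]
30 -46 -9.5 [190.4 283. ]
30 -46 9.5 [185.9 250.3]
30 46 -9.5 [364.  275.6]
30 46 9.5 [365.2 242.4]
```

View pics/w4.png

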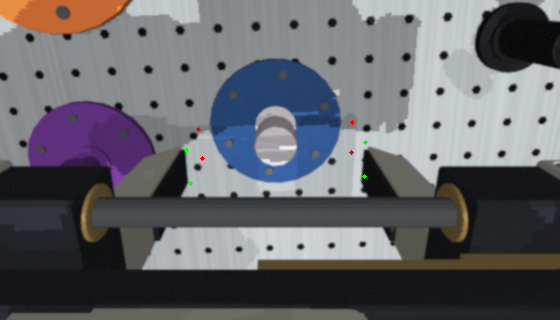

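The view shows the tip markers offset by 30 mm (green) landing on the real fingertips. The fingers therefore end 30 mm short of the reported TCP, so I'll allow for that along tool z from here on.

```bash
python3 -m handwheel '0 0 0.3 0 0 0 1;0 0 0.3 0 0 0 1;0 0 0.45 0 0 0 1;0 0 0.54 0 0 0 1;0 0 0.54 0 0 0 1;0 0 0.54 0 0 0 -1;0 0 0.54 0 0 0 -1;0 0 0.54 0 0 0 -1' && python3 -m handwheel '0 0 0 0 0 0 -1;0 0 0 0 0 0 -1;0 0 0 0 0 0 -1;0 0 0 0 0 0 -1;0 0 0 0 0 0 -1;0 0 0 0 0 0 -1;0 0 0 0 0 0 -1;0 0 0 0 0 0 -1' && python3 -m handwheel '0 0 0 0 0 0 -1;0 0 0 0 0 0 -1;0 0 0 0 0 0 -1'
```

```text
time: 8.3
tool_pos: [509.5, 358.3, -14.7]
tcp_rot: [3.14, -0.001, 1.523]
contact_force: [-0.4, -0.2, 0.3]
grip_width: 76.1
finger_force: 0.0
time: 8.97
tool_pos: [509.0, 358.1, -15.7]
tcp_rot: [3.141, -0.0, 1.523]
contact_force: [1.3, 0.2, 0.5]
grip_width: 25.0
finger_force: 30.0
time: 9.22
tool_pos: [509.1, 358.0, -15.7]
tcp_rot: [3.141, -0.0, 1.523]
contact_force: [0.5, 0.6, 0.0]
grip_width: 25.5
finger_force: 30.0
```

```bash
python3 -m handwheel '0 0 -0.4 0 0 0 -1;0 0 -0.8 0 0 0 -1;0 0 -1 0 0 0 -1;0 0 -1 0 0 0 -1' && python3 -m handwheel '-0.8 0.18 -0.46 0 0 0 -1;-0.8 0.18 -0.46 0 0 0 -1;-0.8 0.18 -0.46 0 0 0 -1' && python3 -m handwheel '-0.8 0.18 0 0 0 0 -1;-0.8 0.18 0 0 0 0 -1;-0.8 0.18 0 0 0 0 -1' && python3 -m handwheel '-0.8 0.18 0 0 0 0 -1;-0.8 0.18 0 0 0 0 -1;-0.8 0.18 0 0 0 0 -1' && python3 -m handwheel '-0.8 0.18 0 0 0 0 -1;-0.8 0.18 0 0 0 0 -1;-0.8 0.18 0 0 0 0 -1;-0.8 0.18 0 0 0 0 -1;-0.8 0.18 0 0 0 0 -1;-0.8 0.18 0 0 0 0 -1'
cat > e.py <<'E'
from h import *
np.set_printoptions(precision=2,suppress=True)
p=cap('wrist','w5.png'); o=bot.get_obs(); print(o['tool_pos'],o['tcp_rot'],o['grip_width'])
for r in viewer.recognise('cell_seat',p): print(r['centre'],r['score'],atz(p,r['centre'],46))
t=cap('top'); s=cap('scene')
for n,q in (('w',p),('top',t),('scene',s)):
  hsv=cv2.cvtColor(q['frame'],cv2.COLOR_RGB2HSV).astype(int)
  m=((hsv[:,:,0]>50)&(hsv[:,:,0]<85)&(hsv[:,:,1]>70)).astype(np.uint8)
  k,l,st,c=cv2.connectedComponentsWithStats(m)
  for i in range(1,k):
    if st[i,4]>12: print(n,'green',st[i],c[i],atz(q,c[i],46))
E
python3 e.py
```

```text
time: 9.55
tool_pos: [511.7, 359.6, 89.9]
tcp_rot: [3.133, -0.005, 1.523]
contact_force: [0.8, -0.7, -1.1]
grip_width: 25.1
finger_force: 30.0
time: 9.8
tool_pos: [524.4, 273.6, 131.9]
tcp_rot: [3.14, 0.001, 1.521]
contact_force: [1.3, 0.1, -1.8]
grip_width: 25.0
finger_force: 30.0
time: 10.05
tool_pos: [537.7, 190.2, 129.1]
tcp_rot: [-3.14, 0.003, 1.518]
contact_force: [0.3, 1.1, -1.7]
grip_width: 25.4
finger_force: 30.0
time: 10.3
tool_pos: [551.9, 109.7, 129.0]
tcp_rot: [-3.14, 0.003, 1.518]
contact_force: [0.9, 0.1, -1.6]
grip_width: 25.3
finger_force: 30.0
time: 10.8
tool_pos: [564.9, 36.2, 129.7]
tcp_rot: [-3.14, -0.001, 1.523]
contact_force: [-0.6, 1.0, -1.7]
grip_width: 25.2
finger_force: 30.0
[564.99  36.39 129.87] [-3.14 -0.    1.52] 24.956567433835684
[274.8, 111.7] 0.58 [567.77 109.3   46.  ]
w green [258  93  26  27 555] [270.8  106.22] [564.86 113.52  46.  ]
w green [ 503  204   57   31 1311] [533.82 219.74] [785.51   9.97  46.  ]
top green [291 126   8  25 159] [294.35 137.91] [823.04   0.1   46.  ]
scene green [308 247   8   6  38] [311.34 249.39] [579.   128.79  46.  ]
scene green [189 263  31  24 299] [203.64 274.31] [840.6   23.73  46.  ]
```

View pics/w5.png

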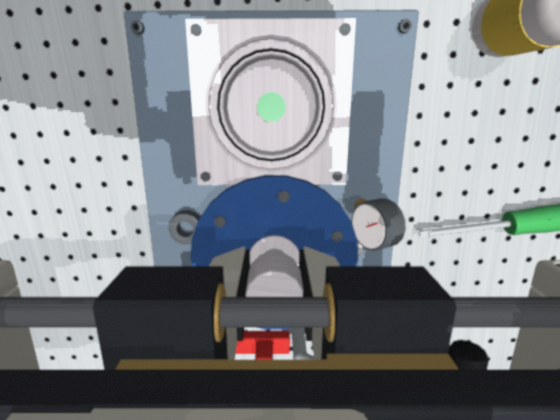

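The view shows the cell with the seat centred at about (271,105), the green spot at (271,106), the collar at (185,225), the gauge at (378,223), and the cover hanging level in the grip.

Run:
```python
from h import *
from scipy.optimize import least_squares
np.set_printoptions(precision=2,suppress=True)
p=cap('wrist'); g=cv2.GaussianBlur(cv2.cvtColor(p['frame'],cv2.COLOR_RGB2GRAY),(3,3),0).astype(float)
c=[atz(p,u,52)[:2] for u in [(187,20),(355,18),(344,186),(197,185)]]; print(np.array(c),np.mean(c,axis=0))
# dark gasket ring: per direction darkest radius between 38 and 50 mm at z=46
def prof(ctr,a,rs,z): 
    out=[]
    for r in rs:
        u=proj(p,[ctr[0]+r*np.cos(a),ctr[1]+r*np.sin(a),z]); out.append(cv2.getRectSubPix(g.astype(np.float32),(1,1),(float(u[0]),float(u[1])))[0,0])
    return np.array(out)
rs=np.arange(34,56,.5); pts=[]
for a in np.radians(np.arange(0,360,6)):
    v=prof((565,113),a,rs,48); r=rs[np.argmin(v)]; pts.append((565+r*np.cos(a),113+r*np.sin(a)))
pts=np.array(pts); f=lambda q:np.hypot(pts[:,0]-q[0],pts[:,1]-q[1])-q[2]
s=least_squares(f,[565,113,45],loss='soft_l1'); print(s.x,np.abs(f(s.x)).mean())
print(rows([565,113,75],[np.pi,0,1.525]))
```

```text
[[508.9  174.47]
 [627.69 170.29]
 [621.89  48.47]
 [502.29  54.8 ]] [565.19 112.01]
[564.85 112.81  40.54] 0.9086921398423796
(array([ 0.77, -0.04,  0.55]), array([-0., -0., -0.]))
```

```bash
python3 -m handwheel '0.75 -0.036 0 0 0 0 -1;0.75 -0.036 0 0 0 0 -1;0.75 -0.036 0.5 0 0 0 -1;0.75 -0.036 0.85 0 0 0 -1;0.75 -0.036 0.85 0 0 0 -1;0.75 -0.036 0.85 0 0 0 -1;0.75 -0.036 0.85 0 0 0 -1' && python3 -m handwheel '0 0 0.06 0 0 0 -1;0 0 0.1 0 0 0 -1;0 0 0.1 0 0 0 -1;0 0 0.1 0 0 0 -1' && python3 -m handwheel '0 0 0.04 0 0 0 -1;0 0 0.04 0 0 0 -1;0 0 0.04 0 0 0 -1'
```

```text
time: 11.63
tool_pos: [566.6, 110.0, 47.0]
tcp_rot: [3.14, -0.0, 1.522]
contact_force: [0.6, -0.5, -1.0]
grip_width: 25.0
finger_force: 30.0
time: 11.97
tool_pos: [566.1, 109.8, 36.2]
tcp_rot: [3.14, -0.0, 1.522]
contact_force: [0.5, -0.4, -0.8]
grip_width: 25.5
finger_force: 30.0
time: 12.22
tool_pos: [566.3, 111.2, 33.3]
tcp_rot: [3.139, -0.002, 1.522]
contact_force: [-3.9, 5.1, 8.5]
grip_width: 25.3
finger_force: 30.0
```

```bash
python3 -m handwheel '0.02 -0.014 0 0 0 0 -1;0.02 -0.014 0.03 0 0 0 -1;0.02 -0.014 0.05 0 0 0 -1;0.02 -0.014 0.05 0 0 0 -1'; python3 -c "
from plant import bot
o=bot.get_obs(); print(o['tool_pos'],o['contact_force'],o['moment'])"
```

```text
time: 12.55
tool_pos: [566.3, 112.3, 32.0]
tcp_rot: [3.135, -0.001, 1.523]
contact_force: [-9.8, -1.2, 35.2]
grip_width: 25.4
finger_force: 30.0
[566.33456861 112.30709108  32.01958156] [-9.76317063 -1.18903285 35.16418264] [-0.27724783  1.7241405   0.06506455]
```

```bash
python3 -m handwheel '0 0 -0.05 0 0 0 -1;0 -0.02 -0.05 0 0 0 -1;0 -0.02 -0.05 0 0 0 -1;0 -0.02 -0.03 0 0 0 -1;0 -0.02 -0.01 0 0 0 -1;0 -0.02 0 0 0 0 -1;0 -0.02 0 0 0 0 -1'; python3 -c "
from plant import bot
o=bot.get_obs(); print(o['tool_pos'],o['contact_force'],o['moment'])"
```

```text
time: 13.13
tool_pos: [565.5, 111.9, 31.5]
tcp_rot: [3.133, -0.0, 1.522]
contact_force: [-3.8, -3.5, 35.4]
grip_width: 25.5
finger_force: 30.0
[565.48548755 111.8857385   31.53952537] [-3.82079434 -3.48091265 35.36773407] [-0.47141342  1.2119702  -0.03137696]
```

```bash
python3 -m handwheel '0 0 -0.05 0 0 0 -1;-0.01 -0.015 -0.05 0 0 0 -1;-0.01 -0.015 -0.05 0 0 0 -1;-0.01 -0.015 -0.03 0 0 0 -1;-0.01 -0.015 -0.01 0 0 0 -1;-0.01 -0.015 0 0 0 0 -1;-0.01 -0.015 0 0 0 0 -1'; python3 -c "
from plant import bot
o=bot.get_obs(); print(o['tool_pos'],o['contact_force'],o['moment'])"
```

```text
time: 13.72
tool_pos: [564.9, 111.5, 31.6]
tcp_rot: [3.131, -0.001, 1.522]
contact_force: [-2.6, 0.0, 36.2]
grip_width: 25.3
finger_force: 30.0
[564.88309641 111.45891339  31.59975377] [-2.6422722   0.03867788 36.17709119] [-0.07616932  0.719996   -0.05061302]
```

```bash
python3 -m handwheel '0 0 -0.05 0 0 0 -1;0 0 -0.05 0 0 0 -1;0 0 -0.05 0 0 0 -1' && python3 -m handwheel '0 0 0 0 0 0 0.2;0 0 0 0 0 0 0.2;0 0 0 0 0 0 0.2;0 0 0 0 0 0 0.2;0 0 0 0 0 0 0.2;0 0 -0.4 0 0 0 0.2;0 0 -0.6 0 0 0 -1;0 0 -0.6 0 0 0 -1'
python3 - <<'E'
from h import *
np.set_printoptions(precision=2,suppress=True)
for n in ('top','wrist'):
  p=cap(n)
  for r in viewer.cut_out('cover_under',p):
    if r['score']<.3: continue
    m=r['pixels']; hull=cv2.convexHull(np.argwhere(m)[:,::-1]); e=cv2.fitEllipse(hull); print(n,r['score'],m.sum(),e,atz(p,e[0],52))
  g=p['frame']; 
  if n=='wrist': cv2.imwrite('pics/w6.png',g[:,:,::-1])
E
```

```text
time: 13.97
tool_pos: [564.2, 111.5, 33.0]
tcp_rot: [3.133, -0.001, 1.522]
contact_force: [7.5, -0.0, 8.5]
grip_width: 25.2
finger_force: 30.0
time: 14.63
tool_pos: [563.1, 111.5, 95.4]
tcp_rot: [3.134, -0.001, 1.523]
contact_force: [1.0, -0.2, 0.4]
grip_width: 46.0
finger_force: 0.0
top 0.94 579 ((194.54078674316406, 268.423828125), (25.960512161254883, 27.726072311401367), 76.94953918457031) [378.19 322.03  52.  ]
top 0.76 1054 ((149.13844299316406, 266.90447998046875), (35.53741455078125, 37.4838981628418), 50.41889190673828) [380.13 472.37  52.  ]
top 0.65 939 ((147.18589782714844, 210.90684509277344), (33.74046325683594, 34.89753723144531), 70.56312561035156) [565.24 486.8   52.  ]
top 0.35 297 ((312.5289306640625, 193.7891387939453), (34.107059478759766, 48.373077392578125), 94.75790405273438) [633.34 -63.83  52.  ]
wrist 0.94 11811 ((278.55303955078125, 221.38275146484375), (123.63639068603516, 127.8625717163086), 80.0406723022461) [562.77 109.38  52.  ]
```

View pics/w6.png

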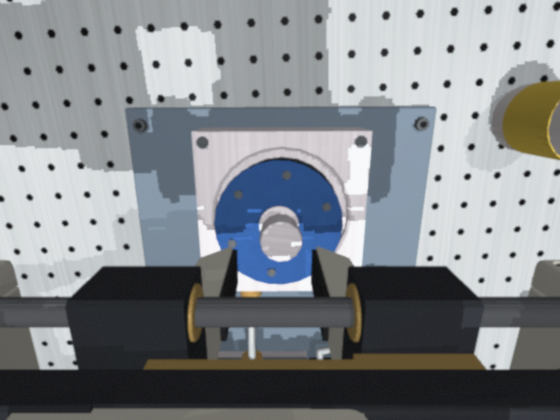

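The view shows the cover at (279,221) displaced to the lower left in the seat, with the gap at the upper right, so it is riding on the rim. I'll regrasp it and shift it by about +2 mm in x and y.

```bash
python3 -m handwheel '0 0 0.3 0 0 0 0.2;0 0 0.62 0 0 0 0.2;0 0 0.62 0 0 0 0.2;0 0 0.62 0 0 0 0.2;0 0 0.62 0 0 0 -1;0 0 0.62 0 0 0 -1;0 0 0.62 0 0 0 -1;0 0 0.62 0 0 0 -1' && python3 -m handwheel '0 0 0 0 0 0 -1;0 0 0 0 0 0 -1;0 0 0 0 0 0 -1' && python3 -m handwheel '0 0 -0.06 0 0 0 -1;0 0 -0.06 0 0 0 -1;0.01 0.02 -0.06 0 0 0 -1;0.01 0.02 -0.06 0 0 0 -1;0.01 0.02 -0.06 0 0 0 -1'
cat > f.py <<'E'
from h import *
np.set_printoptions(precision=2,suppress=True)
o=bot.get_obs(); print(o['tool_pos'],o['tcp_rot'],o['contact_force'],o['moment'],o['grip_width'])
p=cap('wrist'); hsv=cv2.cvtColor(p['frame'],cv2.COLOR_RGB2HSV)
m=((hsv[:,:,0]>100)&(hsv[:,:,0]<125)&(hsv[:,:,1]>120)).astype(np.uint8)
n,l,st,c=cv2.connectedComponentsWithStats(m); i=1+np.argmax(st[1:,4])
h=cv2.convexHull(np.argwhere(l==i)[:,::-1])[:,0]; h=h[h[:,1]<265-20] 
from scipy.optimize import least_squares
for z in (52,56,60,64):
  w=np.array([atz(p,u,z)[:2] for u in h]); s=least_squares(lambda q:np.hypot(w[:,0]-q[0],w[:,1]-q[1])-q[2],[565,112,46],loss='soft_l1'); print(z,s.x)
E
python3 f.py
```

```text
time: 15.5
tool_pos: [560.6, 111.3, 29.2]
tcp_rot: [3.142, -0.0, 1.523]
contact_force: [6.3, 0.1, 1.9]
grip_width: 33.3
finger_force: 3.0
time: 15.75
tool_pos: [563.6, 111.3, 30.6]
tcp_rot: [3.135, -0.001, 1.522]
contact_force: [5.6, 0.2, 0.9]
grip_width: 25.6
finger_force: 30.0
time: 16.17
tool_pos: [562.2, 112.2, 34.9]
tcp_rot: [-3.141, 0.0, 1.523]
contact_force: [0.3, -0.1, -2.1]
grip_width: 25.3
finger_force: 30.0
[562.23 112.21  34.89] [-3.14  0.    1.52] [ 0.33 -0.08 -2.11] [-0.13  0.05 -0.02] 25.330267702880636
52 [561.03 107.58  46.37]
56 [561.13 109.55  45.29]
60 [561.22 111.51  44.21]
64 [561.32 113.48  43.12]
```

```bash
cat > g.py <<'E'
from h import *
np.set_printoptions(precision=2,suppress=True)
o=bot.get_obs(); T=np.array(o['tool_pos']); print(T,o['contact_force'])
p=cap('wrist'); g=cv2.GaussianBlur(cv2.cvtColor(p['frame'],cv2.COLOR_RGB2GRAY),(3,3),0)
# white block mask edges in far side (+y): left,right,top edges of the block at z=52
def edge(pts,n,z,rng=8):
    res=[]
    for P in pts:
        ts=np.arange(-rng,rng,.25); v=[]
        for t in ts:
            u=proj(p,[P[0]+n[0]*t,P[1]+n[1]*t,z]); v.append(cv2.getRectSubPix(g,(1,1),(float(u[0]),float(u[1])))[0,0])
        d=np.gradient(np.array(v,float)); res.append(ts[np.argmin(d)])   # bright->dark outward
    return np.array(res)
yaw=-.046; ex=np.array([np.cos(yaw),np.sin(yaw)]); ey=np.array([-ex[1],ex[0]]); c=np.array([565,112.5])
top=edge([c+60*ey+t*ex for t in np.arange(-45,46,10)],ey,52)
L=edge([c-60*ex+t*ey for t in np.arange(10,56,8)],-ex,52); Rr=edge([c+60*ex+t*ey for t in np.arange(10,56,8)],ex,52)
print('top',top,'L',L,'R',Rr)
dy=np.median(top); dx=(np.median(Rr)-np.median(L))/2; print('cell centre here',c+dx*ex+dy*ey, 'scale',np.median(Rr)+np.median(L))
hsv=cv2.cvtColor(p['frame'],cv2.COLOR_RGB2HSV)
m=((hsv[:,:,0]>100)&(hsv[:,:,0]<125)&(hsv[:,:,1]>120)).astype(np.uint8)
n,l,st,cc=cv2.connectedComponentsWithStats(m); i=1+np.argmax(st[1:,4])
h=cv2.convexHull(np.argwhere(l==i)[:,::-1])[:,0]; h=h[h[:,1]<245]
from scipy.optimize import least_squares
z=T[2]+22
w=np.array([atz(p,u,z)[:2] for u in h]); s=least_squares(lambda q:np.hypot(w[:,0]-q[0],w[:,1]-q[1])-46,[565,112],loss='soft_l1'); print('cover',z,s.x,'minus tcp',s.x-T[:2])
E
python3 g.py
```

```text
[562.22 112.19  34.9 ] [ 0.69 -0.2  -2.31]
top [0.25 0.75 0.75 0.75 0.5  0.75 0.5  0.5  0.75 0.75] L [0.5  0.25 0.25 0.5  0.5  0.5 ] R [0.   0.25 0.   0.25 0.   0.  ]
cell centre here [564.78 113.26] scale 0.5
cover 56.89760080246138 [561.21 108.7 ] minus tcp [-1.02 -3.49]
```

```bash
python3 -m handwheel '0 0 -0.04 0 0 0 -1;0.036 0.034 -0.04 0 0 0 -1;0.036 0.034 -0.04 0 0 0 -1;0.036 0.034 -0.04 0 0 0 -1;0.036 0.034 -0.04 0 0 0 -1'; python3 g.py;python3 f.py
```

```text
time: 16.68
tool_pos: [566.2, 115.7, 39.3]
tcp_rot: [-3.141, -0.0, 1.523]
contact_force: [0.2, -0.3, -0.8]
grip_width: 25.4
finger_force: 30.0
[566.19 115.68  39.25] [ 0.16 -0.27 -0.81]
top [0.25 0.5  0.5  0.25 0.5  0.75 0.75 0.75 0.75 0.75] L [3.5 0.5 0.5 0.5 0.5 0.5] R [ 0.    0.    0.25  0.   -0.25  0.  ]
cell centre here [564.78 113.14] scale 0.5
cover 61.25484758148672 [564.83 111.79] minus tcp [-1.36 -3.89]
[566.11 115.64  39.2 ] [-3.14 -0.    1.52] [ 0.88 -0.24 -2.93] [-0.09  0.04 -0.02] 25.03937472526787
52 [564.53 108.1   47.77]
56 [564.63 110.09  46.68]
60 [564.73 112.07  45.6 ]
64 [564.82 114.06  44.51]
```

```bash
python3 -m handwheel '0.004 0 0.03 0 0 0 -1;0.004 0 0.05 0 0 0 -1;0.004 0 0.07 0 0 0 -1;0.004 0 0.09 0 0 0 -1;0.004 0 0.1 0 0 0 -1;0.004 0 0.1 0 0 0 -1'; python3 -c "
from plant import bot
o=bot.get_obs(); print(o['tool_pos'],o['contact_force'],o['moment'])"
```

```text
time: 17.28
tool_pos: [566.1, 115.9, 29.1]
tcp_rot: [-3.141, 0.0, 1.522]
contact_force: [-0.3, 0.0, -1.5]
grip_width: 25.5
finger_force: 30.0
[566.10339844 115.87788521  29.1179749 ] [-0.32631344  0.02687921 -1.52094358] [-0.06970977  0.17840602  0.00460376]
```

```bash
python3 -m handwheel '0 0 0.02 0 0 0 -1;0 0 0.03 0 0 0 -1;0 0 0.03 0 0 0 -1' && python3 -m handwheel '0 0 0.03 0 0 0 -1;0 0 0.03 0 0 0 -1;0 0 0.03 0 0 0 -1'; python3 -c "
from plant import bot
o=bot.get_obs(); print(o['tool_pos'],o['contact_force'],o['moment'])"
```

```text
time: 17.53
tool_pos: [566.8, 115.1, 27.4]
tcp_rot: [3.14, 0.001, 1.523]
contact_force: [-2.5, -4.4, 7.0]
grip_width: 25.7
finger_force: 30.0
time: 17.78
tool_pos: [567.4, 114.9, 25.2]
tcp_rot: [3.139, 0.001, 1.523]
contact_force: [-2.5, -6.4, 10.6]
grip_width: 25.1
finger_force: 30.0
[567.38157826 114.90584279  25.19671573] [-2.5189564  -6.41898518 10.5858866 ] [-0.76971946  0.46362995  0.05395334]
```

```bash
python3 -m handwheel '-0.015 0 0 0 0 0 -1;-0.015 0 0.02 0 0 0 -1;-0.015 0 0.03 0 0 0 -1;-0.015 0 0.03 0 0 0 -1'; python3 -c "
from plant import bot
o=bot.get_obs(); print(o['tool_pos'],o['contact_force'],o['moment'])";python3 g.py
```

```text
time: 18.12
tool_pos: [567.5, 115.0, 25.1]
tcp_rot: [3.137, -0.001, 1.523]
contact_force: [-10.2, -1.3, 32.4]
grip_width: 25.2
finger_force: 30.0
[567.54950825 114.96659826  25.05971427] [-10.223118    -1.34977884  32.44487722] [-0.0442711   1.82021365  0.06245753]
[567.55 114.97  25.06] [-10.22  -1.35  32.44]
top [0.5 0.5 0.5 0.5 0.5 0.5 0.5 0.5 0.5 1. ] L [2.25 0.25 0.5  0.5  0.25 0.75] R [0.25 0.   0.   0.   0.   0.  ]
cell centre here [564.77 113.01] scale 0.5
cover 47.059714265171145 [566.11 112.8 ] minus tcp [-1.44 -2.17]
```

```bash
python3 -m handwheel '0 0 -0.05 0 0 0 -1;0 0 -0.05 0 0 0 -1;0 0 -0.05 0 0 0 0.2;0 0 -0.05 0 0 0 0.2;0 0 -0.05 0 0 0 0.2;0 0 -0.05 0 0 0 0.2;0 0 -0.55 0 0 0 0.2;0 0 -0.55 0 0 0 0.2' && python3 -m handwheel '0 0 0 0 0 0 -1;0 0 0 0 0 0 -1;0 0 0 0 0 0 -1;0 0 0 0 0 0 -1;0 0 0 0 0 0 -1;0 0 0 0 0 0 -1;0 0 0 0 0 0 -1'; python3 f.py; python3 g.py
```

```text
time: 18.83
tool_pos: [568.3, 114.7, 78.9]
tcp_rot: [3.137, -0.001, 1.522]
contact_force: [2.4, 0.5, 1.0]
grip_width: 54.5
finger_force: 0.0
time: 19.42
tool_pos: [565.9, 114.5, 74.8]
tcp_rot: [-3.141, 0.0, 1.523]
contact_force: [0.2, 0.2, -0.4]
grip_width: 13.0
finger_force: 0.0
[565.92 114.48  74.81] [-3.14  0.    1.52] [ 0.23  0.15 -0.43] [-0.17  0.08  0.01] 13.019477705092878
52 [565.63 113.85  44.84]
56 [565.69 115.37  43.99]
60 [565.75 116.89  43.14]
64 [565.81 118.41  42.29]
[566.   114.47  74.92] [ 0.79 -0.18 -0.45]
top [0.75 0.75 0.75 0.5  0.75 0.5  0.75 0.5  0.5  0.5 ] L [0.25 0.25 0.25 0.25 0.25 0.75] R [-0.75  0.    0.    0.    0.    0.  ]
cell centre here [564.9  113.13] scale 0.25
cover 96.91739628236574 [564.63 117.75] minus tcp [-1.36  3.28]
```

```bash
python3 -m handwheel '0 0 0.08 0 0 0 -1;0 0 0.12 0 0 0 -1;0 0 0.14 0 0 0 -1;0 0 0.16 0 0 0 -1;0 0 0.16 0 0 0 -1' && python3 -m handwheel '0 0 0.02 0 0 0 -1;0 0 0.04 0 0 0 -1;0 0 0.04 0 0 0 -1;0 0 0.04 0 0 0 -1'
```

```text
time: 19.93
tool_pos: [565.6, 114.4, 59.9]
tcp_rot: [-3.141, 0.0, 1.523]
contact_force: [-3.8, -0.4, 7.2]
grip_width: 0.6
finger_force: 3.9
time: 20.27
tool_pos: [565.8, 114.5, 59.7]
tcp_rot: [3.14, 0.0, 1.523]
contact_force: [-13.5, -2.0, 33.1]
grip_width: 0.5
finger_force: 16.9
```

Knob top contact at 59.9 (expected 60.1), so the cover is seated flush. Next I rise, turn and look at the catch.

```bash
python3 -m handwheel '0 0 -0.5 0 0 0 -1;0 0 -0.8 0 0 0 -1;0 0 -1 0 0 -0.2 -1;0 0 -1 0 0 -0.2 -1;0 0 -1 0 0 -0.2 -1;0 0 -1 0 0 -0.2 -1;0 0 -1 0 0 -0.2 -1;0 0 -1 0 0 -0.2 -1' && python3 -m handwheel '0 0 -0.45 0 0 -0.3 -1;0 0 -0.45 0 0 -0.3 -1;0 0 -0.45 0 0 -0.3 -1;0 0 -0.45 0 0 -0.3 -1;0 0 -0.45 0 0 -0.3 -1;0 0 -0.45 0 0 -0.3 -1;0 0 -0.45 0 0 -0.3 -1;0 0 -0.45 0 0 -0.3 -1' && python3 -m handwheel '-0.2 -0.8 0 0 0 0 -1;-0.2 -0.8 0 0 0 0 -1;-0.2 -0.8 0 0 0 0 -1' && python3 -m handwheel '-0.2 -0.77 0 0 0 0 -1;-0.2 -0.77 0 0 0 0 -1;-0.2 -0.77 0 0 0 0 -1;-0.2 -0.77 0 0 0 0 -1;-0.2 -0.77 0 0 0 0 -1'
cat > k.py <<'E'
from h import *
import sys
np.set_printoptions(precision=1,suppress=True)
o=bot.get_obs(); print(o['time'],o['tool_pos'],o['tcp_rot'],o['joint_positions'])
p=cap('wrist',sys.argv[1])
for t,z in [('catch_tab',126),('catch_pivot',118),('lever_grip',178),('lever_pivot',78)]:
    print(t,[(np.array(r['centre']),round(r['score'],2),atz(p,r['centre'],z)[:2]) for r in viewer.recognise(t,p)[:3]])
hsv=cv2.cvtColor(p['frame'],cv2.COLOR_RGB2HSV).astype(int)
m=(((hsv[:,:,0]<8)|(hsv[:,:,0]>172))&(hsv[:,:,1]>150)&(hsv[:,:,2]>60)).astype(np.uint8)
k,l,st,c=cv2.connectedComponentsWithStats(m)
for i in range(1,k):
    if st[i,4]>60: print('red',st[i],c[i],'at116',atz(p,c[i],116))
E
python3 k.py w7.png
```

```text
time: 20.93
tool_pos: [566.1, 114.5, 155.1]
tcp_rot: [-3.141, -0.0, 2.155]
contact_force: [0.6, 0.1, -0.2]
grip_width: 0.8
finger_force: 0.0
time: 21.6
tool_pos: [566.1, 114.5, 200.1]
tcp_rot: [3.142, -0.0, 3.095]
contact_force: [-0.3, -0.6, 0.0]
grip_width: 0.3
finger_force: 0.0
time: 21.85
tool_pos: [583.4, 27.5, 199.9]
tcp_rot: [-3.139, 0.001, 3.085]
contact_force: [-0.4, -0.5, -0.0]
grip_width: 0.2
finger_force: 0.0
time: 22.27
tool_pos: [598.3, -44.0, 200.0]
tcp_rot: [3.141, -0.001, 3.09]
contact_force: [-0.3, -0.1, 0.1]
grip_width: 0.3
finger_force: 0.0
22.2667 [598.3 -44.  200. ] [ 3.1 -0.   3.1] [-0.2  0.5  1.3  0.   1.4 -1.7]
catch_tab [(array([264.7, 122.8]), 0.59, array([530.4, -48.9]))]
catch_pivot [(array([341.7, 120.4]), 0.67, array([532.,  11.]))]
lever_grip [(array([262.8, 205.7]), 0.9, array([580.2, -51.7]))]
lever_pivot [(array([342.1, 120.2]), 0.78, array([534.2,  19. ]))]
red [ 250   76   24   97 1737] [262.7 121.3] at116 [529.7 -50.7 116. ]
```

View pics/w7.png

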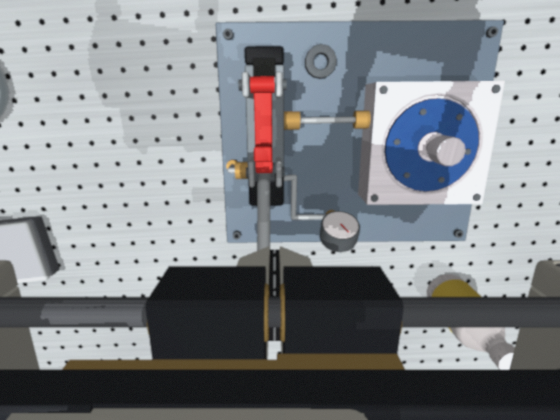

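The view shows the red catch from its pivot (262,85) to the tab (263,160), the shank running down to (264,250), and the cover lying evenly in the seat at (437,145).

Run:
```python
from h import *
np.set_printoptions(precision=1,suppress=True)
p=cap('wrist')
hsv=cv2.cvtColor(p['frame'],cv2.COLOR_RGB2HSV).astype(int)
m=(((hsv[:,:,0]<8)|(hsv[:,:,0]>172))&(hsv[:,:,1]>150)&(hsv[:,:,2]>60))
for r in range(74,176,4):
    c=np.where(m[r,235:290])[0]+235
    if len(c): print(r,c.min(),c.max(),p['frame'][r,263])
for u,z in [((262.5,85),118),((263,160),126),((263,160),136),((263,150),136),((263,170),136)]: print(u,z,atz(p,u,z))
yaw=-.046; ex=np.array([np.cos(yaw),np.sin(yaw)]); ey=np.array([-ex[1],ex[0]])
# station from cell centre (565,113) : lever y = -85
for d in (-85,): print('plate-based', np.array([563,41.6])+d*ey)
t=cap('top'); 
for r in viewer.cut_out('lever_grip',t)[:1]: print(r['score'],r['centre'])
# dark handle pixels in first top picture: T handle
g=cv2.cvtColor(cv2.imread('pics/top0.png'),cv2.COLOR_BGR2GRAY)
w=np.argwhere(g[172:192,292:336]<70)[:,::-1]+[292,172]; print(len(w),w.min(0),w.max(0)); 
re=cv2.minAreaRect(w.astype(np.float32)); print(re); print(atz(t,re[0],178))
```

```text
78 249 272 [194  49  46]
82 249 272 [230  66  64]
86 249 273 [223  63  59]
90 250 272 [172  41  39]
94 253 270 [232  79  75]
98 254 270 [235  79  75]
102 254 270 [235  80  76]
106 254 270 [236  79  75]
110 254 270 [236  80  75]
114 254 270 [234  78  73]
118 254 270 [225  71  68]
122 255 270 [225  70  66]
126 255 270 [232  78  73]
130 255 270 [236  78  74]
134 255 270 [236  78  73]
138 255 270 [229  74  70]
142 255 270 [178  50  47]
146 255 270 [152  38  37]
150 254 270 [225  70  66]
154 253 270 [221  65  61]
158 253 270 [215  58  55]
162 255 271 [216  64  61]
166 255 271 [216  64  60]
170 255 270 [139  34  32]
(262.5, 85) 118 [503.2 -48.6 118. ]
(263, 160) 126 [558.9 -51.2 126. ]
(263, 160) 136 [557.2 -50.7 136. ]
(263, 150) 136 [549.8 -50.3 136. ]
(263, 170) 136 [564.9 -51.2 136. ]
plate-based [559.1 -43.3]
0.55 [270.7, 223.1]
142 [292 178] [329 188]
((310.1878967285156, 181.58702087402344), (9.090827941894531, 37.53517532348633), 83.8844985961914)
[657.2 -46.8 178. ]
```

```bash
python3 -m handwheel '0.45 -0.09 0 0 0 0 -0.1;0.45 -0.09 0 0 0 0 -0.1;0.45 -0.09 0.3 0 0 0 -0.1;0.45 -0.09 0.7 0 0 0 -0.1;0.45 -0.09 0.7 0 0 0 -0.1;0.45 -0.09 0.7 0 0 0 -0.1;0.45 -0.09 0.7 0 0 0 -0.1;0.45 -0.09 0.7 0 0 0 -0.1'
cat > m.py <<'E'
from h import *
np.set_printoptions(precision=1,suppress=True)
o=bot.get_obs(); print(o['time'],o['tool_pos'],o['tcp_rot'],o['contact_force'],o['grip_width'])
p=cap('wrist'); hsv=cv2.cvtColor(p['frame'],cv2.COLOR_RGB2HSV).astype(int)
m=(((hsv[:,:,0]<8)|(hsv[:,:,0]>172))&(hsv[:,:,1]>130)&(hsv[:,:,2]>50))
for r in range(40,300,8):
    c=np.where(m[r,180:380])[0]+180
    if len(c)>5: print(r,c.min(),c.max(),atz(p,((c.min()+c.max())/2,r),126)[:2],p['frame'][r,int(c.mean())])
print(proj(p,np.array(o['tool_pos'])+[0,0,30]),proj(p,[553,-50.6,136]),proj(p,[559,-50.6,136]),proj(p,[547,-50.6,136]))
E
python3 m.py
```

```text
time: 23.33
tool_pos: [554.7, -51.3, 132.6]
tcp_rot: [-3.141, 0.004, 3.093]
contact_force: [0.0, -0.6, -0.2]
grip_width: 41.1
finger_force: 0.0
23.3333 [554.7 -51.3 132.6] [-3.1  0.   3.1] [ 0.  -0.6 -0.2] 41.08731402183395
152 260 290 [499.8 -49.4] [223  60  56]
160 260 290 [504.5 -49.6] [208  54  51]
168 264 286 [509.2 -49.8] [235  73  70]
176 265 285 [513.9 -50. ] [227  67  64]
184 265 285 [518.8 -50.2] [155  41  37]
192 265 285 [523.7 -50.5] [153  38  35]
200 265 285 [528.7 -50.7] [154  38  37]
208 265 285 [533.7 -50.9] [154  41  38]
216 266 285 [538.9 -50.9] [153  38  37]
224 266 285 [544.1 -51.1] [114  30  27]
232 265 286 [549.4 -51.3] [107  30  28]
240 264 286 [554.8 -51.9] [154  40  37]
248 265 286 [560.3 -51.8] [151  39  36]
[276.2 267.3] [277.1 243.7] [277.5 252.9] [276.6 234.4]
```

```bash
python3 -m handwheel '0.01 0 0.2 0 0 0 -0.1;0.01 0 0.35 0 0 0 -0.1;0.01 0 0.43 0 0 0 -0.1;0.01 0 0.43 0 0 0 -0.1' && python3 -m handwheel '0 0 0 0 0 0 -1;0 0 0 0 0 0 -1;0 0 0 0 0 0 -1;0 0 0 0 0 0 -1;0 0 0 0 0 0 -1;0 0 0 0 0 0 -1'
```

```text
time: 23.72
tool_pos: [551.7, -50.9, 86.7]
tcp_rot: [3.141, -0.002, 3.093]
contact_force: [-0.3, -0.2, -0.2]
grip_width: 41.4
finger_force: 0.0
time: 24.22
tool_pos: [552.7, -50.5, 88.0]
tcp_rot: [3.141, 0.001, 3.093]
contact_force: [0.7, 3.6, 3.0]
grip_width: 13.8
finger_force: 30.0
```

```bash
python3 -m handwheel '0.01 0 -0.07 0 0 0 -1;0.046 0 -0.144 0 0 0 -1;0.085 0 -0.21 0 0 0 -1;0.132 0 -0.268 0 0 0 -1;0.132 0 -0.268 0 0 0 -1' && python3 -m handwheel '0.06 0 -0.055 0 0 0 -1;0.12 0 -0.093 0 0 0 -1;0.19 0 -0.13 0 0 0 -1;0.261 0 -0.147 0 0 0 -1;0.261 0 -0.147 0 0 0 -1'; python3 m.py | head -1
```

```text
time: 24.63
tool_pos: [538.1, -49.9, 115.2]
tcp_rot: [3.141, -0.0, 3.093]
contact_force: [0.8, 4.9, -3.5]
grip_width: 13.4
finger_force: 30.0
time: 25.05
tool_pos: [513.0, -48.9, 129.9]
tcp_rot: [3.141, 0.003, 3.093]
contact_force: [4.0, 5.1, -2.7]
grip_width: 13.6
finger_force: 30.0
25.05 [513.  -48.9 129.9] [3.1 0.  3.1] [ 4.   5.1 -2.7] 13.564702394628162
```

```bash
python3 -m handwheel '0.075 0 -0.01 0 0 0 -1;0.151 0 -0.009 0 0 0 -1;0.225 0 0.005 0 0 0 -1;0.299 0 0.026 0 0 0 -1;0.365 0 0.06 0 0 0 -1;0.428 0 0.104 0 0 0 -1;0.48 0 0.155 0 0 0 -1;0.53 0 0.216 0 0 0 -1' && python3 -m handwheel '0.047 0 0.09 0 0 0 -1;0.06 0 0.13 0 0 0 -1;0.06 0 0.13 0 0 0 -1' && python3 -m handwheel '0 0 0 0 0 0 0;0 0 0 0 0 0 0;0 0 0 0 0 0 0;0 0 0 0 0 0 0'; python3 m.py
```

```text
time: 25.77
tool_pos: [459.7, -46.5, 108.9]
tcp_rot: [-3.141, 0.002, 3.093]
contact_force: [-3.9, 5.2, 11.7]
grip_width: 13.7
finger_force: 30.0
time: 26.02
tool_pos: [450.9, -46.0, 94.6]
tcp_rot: [3.141, -0.005, 3.094]
contact_force: [-10.5, 3.7, 9.6]
grip_width: 13.5
finger_force: 30.0
time: 26.35
tool_pos: [454.3, -46.7, 94.5]
tcp_rot: [-3.141, 0.001, 3.093]
contact_force: [-0.4, 0.3, 0.0]
grip_width: 36.0
finger_force: 0.0
26.35 [454.3 -46.7  94.5] [-3.1  0.   3.1] [-0.4  0.3  0. ] 35.99646087030267
248 262 288 [442.6 -46.8] [113  29  26]
256 260 291 [447.1 -46.8] [116  28  25]
264 261 290 [451.6 -47. ] [147  39  37]
272 262 290 [456.2 -47. ] [142  36  34]
280 261 290 [460.9 -47.4] [142  36  34]
288 262 289 [465.6 -47.7] [141  35  32]
296 262 289 [470.5 -47.9] [109  35  35]
[276.2 267.2] [277.5 430.6] [277.9 438.4] [277.  422.7]
```

```bash
python3 -m handwheel '0 0 -0.4 0 0 0 0;0 0 -0.8 0 0 0 0;0 0 -1 0 0 0 0;0 0 -1 0 0 0 0' && python3 -m handwheel '-0.7 -0.1 -0.05 0 0 0 1;-0.7 -0.1 -0.05 0 0 0 1;-0.7 -0.1 -0.05 0 0 0 1'
python3 - <<'E'
from h import *
np.set_printoptions(precision=1,suppress=True)
p=cap('wrist'); hsv=cv2.cvtColor(p['frame'],cv2.COLOR_RGB2HSV).astype(int)
m=(((hsv[:,:,0]<8)|(hsv[:,:,0]>172))&(hsv[:,:,1]>130)&(hsv[:,:,2]>50))
w=np.argwhere(m); 
for r in range(0,260,8):
    c=np.where(m[r])[0]
    if len(c)>4: print(r,c.min(),c.max(),atz(p,((c.min()+c.max())/2,r),115)[:2])
E
```

```text
time: 26.73
tool_pos: [456.8, -47.2, 198.9]
tcp_rot: [-3.139, 0.009, 3.093]
contact_force: [0.6, -0.6, 0.2]
grip_width: 45.8
finger_force: 0.0
time: 26.98
tool_pos: [527.3, -60.9, 198.3]
tcp_rot: [-3.141, 0.002, 3.093]
contact_force: [-1.4, -0.2, -0.8]
grip_width: 61.4
finger_force: 0.0
88 281 298 [435.3 -46. ]
96 281 298 [441.1 -46.2]
104 281 299 [447. -46.]
112 281 298 [452.9 -46.6]
120 281 298 [458.9 -46.8]
128 280 299 [465. -47.]
136 280 299 [471.2 -47.2]
144 279 298 [477.4 -48.2]
152 279 298 [483.8 -48.5]
160 280 298 [490.3 -48.3]
168 280 298 [496.8 -48.5]
176 278 299 [503.5 -49.1]
```

```bash
python3 -m handwheel '-1 -0.13 0 0 0 0.25 1;-1 -0.13 0 0 0 0.25 1;-1 -0.13 0 0 0 0.25 1;-1 -0.13 0 0 0 0.25 1;-1 -0.13 0 0 0 0.25 1;-1 -0.13 0 0 0 0.25 1;-1 -0.13 0 0 0 0.25 1' && python3 -m handwheel '0 0 0 0 0 0.25 1;0 0 0 0 0 0.25 1;0 0 0 0 0 0.25 1;0 0 0 0 0 0.25 1;0 0 0 0 0 0.25 1;0 0 0 0 0 0.25 1;0 0 0 0 0 0.25 1'
python3 - <<'E'
from h import *
np.set_printoptions(precision=1,suppress=True)
o=bot.get_obs(); print(o['tool_pos'],o['tcp_rot'],o['grip_width'])
for n in ('wrist','top','scene'):
  p=cap(n)
  for r in viewer.cut_out('lever_grip',p)[:2]:
    m=r['pixels']; re=cv2.minAreaRect(np.argwhere(m)[:,::-1].astype(np.float32)); print(n,r['score'],r['centre'],re,atz(p,r['centre'],178)[:2],atz(p,re[0],178)[:2])
print(rows([657,-85,200],[np.pi,0,1.525]))
E
```

```text
time: 27.62
tool_pos: [621.6, -77.3, 198.0]
tcp_rot: [-3.14, -0.002, 2.301]
contact_force: [-0.1, -0.1, 0.7]
grip_width: 91.9
finger_force: 0.0
time: 28.2
tool_pos: [621.5, -77.3, 198.3]
tcp_rot: [-3.139, -0.0, 1.516]
contact_force: [0.6, -0.4, -0.1]
grip_width: 91.9
finger_force: 0.0
[621.5 -77.3 198.3] [-3.1 -0.   1.5] 91.85656827453563
wrist 0.95 [324.1, 184.5] ((278.6686096191406, 189.07041931152344), (132.3234405517578, 155.62599182128906), 2.683774948120117) [653.9 -49. ] [624.9 -50.4]
wrist 0.45 [86.3, 180.6] ((84.97191619873047, 178.73062133789062), (23.93349266052246, 103.93928527832031), 89.09062194824219) [503.1 -38.3] [502.5 -37.1]
top 0.65 [260.4, 212.2] ((259.0, 213.0), (26.0, 26.0), 90.0) [561.8 101.2] [559.3 105.4]
top 0.63 [297.4, 180.1] ((300.0, 180.5), (3.0, 4.0), 90.0) [661.   -8.2] [659.9 -16. ]
scene 0.83 [248.6, 188.2] ((251.6678924560547, 190.78831481933594), (46.39161682128906, 18.966739654541016), 19.983104705810547) [649.3 -43.3] [648.6 -30.9]
(array([-0.1,  0.3, -0. ]), array([-0., -0., -0.]))
```

Run:
```python
from h import *
np.set_printoptions(precision=1,suppress=True)
p=cap('wrist'); r=viewer.cut_out('lever_grip',p)[0]['pixels']; g=cv2.cvtColor(p['frame'],cv2.COLOR_RGB2GRAY)
print([proj(p,[657,y,178]) for y in (-5,-55,-85,-105)])
for row in range(100,270,10):
    d=np.where(g[row,290:400]<45)[0]+290; c=np.where(r[row])[0]
    print(row,(d.min(),d.max(),len(d)) if len(d) else None,(c.min(),c.max()) if len(c) else None, atz(p,((d.min()+d.max())/2,row),178)[:2] if len(d) else '')
```

```text
[array([327.9, 112.9]), array([327.8, 193.4]), array([327.8, 236.6]), array([327.7, 263.6])]
100 (np.int64(295), np.int64(387), 5) None [664.7   2. ]
110 None None 
120 (np.int64(319), np.int64(345), 27) (np.int64(319), np.int64(347)) [659.5  -9.3]
130 (np.int64(318), np.int64(345), 28) (np.int64(318), np.int64(346)) [659.2 -15.1]
140 (np.int64(318), np.int64(344), 27) (np.int64(317), np.int64(346)) [658.9 -21.1]
150 (np.int64(318), np.int64(344), 27) (np.int64(316), np.int64(344)) [658.9 -27.3]
160 (np.int64(317), np.int64(343), 27) (np.int64(217), np.int64(344)) [658.3 -33.4]
170 (np.int64(317), np.int64(342), 26) (np.int64(217), np.int64(343)) [658.  -39.8]
180 (np.int64(317), np.int64(341), 25) (np.int64(212), np.int64(342)) [657.7 -46.2]
190 None (np.int64(252), np.int64(343)) 
200 None (np.int64(313), np.int64(343)) 
210 (np.int64(316), np.int64(361), 4) (np.int64(315), np.int64(342)) [664.  -66.6]
220 (np.int64(316), np.int64(339), 24) (np.int64(315), np.int64(341)) [656.8 -73.2]
230 (np.int64(315), np.int64(340), 26) (np.int64(314), np.int64(340)) [656.8 -80.2]
240 (np.int64(315), np.int64(338), 24) (np.int64(314), np.int64(339)) [656.2 -87.4]
250 (np.int64(315), np.int64(339), 25) (np.int64(315), np.int64(338)) [656.5 -94.8]
260 (np.int64(314), np.int64(374), 34) (np.int64(314), np.int64(339)) [ 668.2 -102.8]
```

```bash
python3 -m handwheel '-0.05 0.355 0 0 0 0 1;-0.05 0.355 0 0 0 0 1;-0.05 0.355 0 0 0 0 1;-0.05 0.355 0.35 0 0 0 1;-0.05 0.355 0.6 0 0 0 1;-0.05 0.355 0.69 0 0 0 1;-0.05 0.355 0.69 0 0 0 1' && python3 -m handwheel '0 0 0 0 0 0 -1;0 0 0 0 0 0 -1;0 0 0 0 0 0 -1;0 0 0 0 0 0 -1;0 0 0 0 0 0 -1;0 0 0 0 0 0 -1;0 0 0 0 0 0 -1;0 0 0 0 0 0 -1' && python3 -m handwheel '0 0 0 0 0 0 -1;0 0 0 0 0 0 -1;0 0 0 0 0 0 -1;0 0 0 0 0 0 -1'
```

```text
time: 29.18
tool_pos: [656.1, -83.7, 128.1]
tcp_rot: [-3.137, -0.001, 1.523]
contact_force: [-0.1, 1.0, -0.2]
grip_width: 91.9
finger_force: 0.0
time: 29.85
tool_pos: [657.9, -84.2, 130.3]
tcp_rot: [3.141, -0.0, 1.522]
contact_force: [0.7, 0.6, -0.1]
grip_width: 42.9
finger_force: 0.0
time: 30.18
tool_pos: [657.3, -84.1, 130.1]
tcp_rot: [-3.14, -0.0, 1.523]
contact_force: [-0.6, 0.5, 5.4]
grip_width: 17.3
finger_force: 30.1
```

```bash
python3 -m handwheel '0 -0.065 -0.048 0 0 0 -1;0 -0.131 -0.092 0 0 0 -1;0 -0.2 -0.132 0 0 0 -1;0 -0.272 -0.167 0 0 0 -1;0 -0.345 -0.197 0 0 0 -1;0 -0.422 -0.223 0 0 0 -1;0 -0.5 -0.244 0 0 0 -1;0 -0.577 -0.261 0 0 0 -1' && python3 -m handwheel '0 -0.08 -0.011 0 0 0 -1;0 -0.159 -0.018 0 0 0 -1;0 -0.24 -0.019 0 0 0 -1;0 -0.319 -0.016 0 0 0 -1;0 -0.319 -0.016 0 0 0 -1'; python3 -c "
from plant import bot
o=bot.get_obs(); print(o['tool_pos'],o['contact_force'],o['moment'])"
```

```text
time: 30.85
tool_pos: [603.7, -81.8, 159.3]
tcp_rot: [3.13, 0.001, 1.522]
contact_force: [9.1, -0.0, 3.5]
grip_width: 17.5
finger_force: 30.0
time: 31.27
tool_pos: [571.3, -80.4, 161.6]
tcp_rot: [3.13, 0.002, 1.522]
contact_force: [8.6, 0.6, 7.2]
grip_width: 17.0
finger_force: 30.0
[571.25267933 -80.37594191 161.64338426] [8.60603385 0.6308901  7.18419029] [-0.05959861 -1.46296503  0.00706191]
```

```bash
python3 -m handwheel '0 -0.08 0.007 0 0 0 -1;0 -0.159 0.022 0 0 0 -1;0 -0.24 0.04 0 0 0 -1;0 -0.314 0.064 0 0 0 -1;0 -0.314 0.064 0 0 0 -1' && python3 -m handwheel '0 -0.03 0.01 0 0 0 -1;0 -0.03 0.01 0 0 0 -1;0 -0.03 0.01 0 0 0 -1'; python3 -c "
from plant import bot
o=bot.get_obs(); print(o['tool_pos'],o['contact_force'],o['moment'])"
```

```text
time: 31.68
tool_pos: [539.4, -78.8, 154.5]
tcp_rot: [3.132, 0.002, 1.522]
contact_force: [7.9, 0.4, 6.8]
grip_width: 17.0
finger_force: 30.0
time: 31.93
tool_pos: [537.5, -78.8, 153.7]
tcp_rot: [3.131, 0.001, 1.522]
contact_force: [7.0, 1.0, 8.3]
grip_width: 17.4
finger_force: 30.0
[537.54681752 -78.77347708 153.73377731] [6.99795991 0.99973535 8.3408284 ] [-0.04130842 -1.38717146  0.02152663]
```

```bash
python3 -m handwheel '0 -0.03 0.012 0 0 0 -1;0 -0.03 0.012 0 0 0 -1;0 -0.03 0.012 0 0 0 -1;0 -0.03 0.012 0 0 0 -1' && python3 -m handwheel '0 -0.02 0.006 0 0 0 -1;0 -0.02 0.006 0 0 0 -1;0 -0.02 0.006 0 0 0 -1;0 -0.02 0.006 0 0 0 -1'
```

```text
time: 32.27
tool_pos: [537.1, -78.8, 153.5]
tcp_rot: [3.125, 0.002, 1.522]
contact_force: [13.3, 0.2, 8.2]
grip_width: 17.1
finger_force: 30.0
time: 32.6
tool_pos: [537.2, -78.8, 153.5]
tcp_rot: [3.12, 0.002, 1.522]
contact_force: [19.4, 2.6, 7.9]
grip_width: 17.1
finger_force: 30.0
```

Run:
```python
from h import *
np.set_printoptions(precision=1,suppress=True)
for n in ('scene','top','wrist'):
    p=cap(n); hsv=cv2.cvtColor(p['frame'],cv2.COLOR_RGB2HSV).astype(int)
    m=(((hsv[:,:,0]<8)|(hsv[:,:,0]>172))&(hsv[:,:,1]>130)&(hsv[:,:,2]>50)).astype(np.uint8)
    k,l,st,c=cv2.connectedComponentsWithStats(m)
    for i in range(1,k):
        X=atz(p,c[i],116)
        if st[i,4]>8 and 350<X[0]<700 and -150<X[1]<100: print(n,st[i],X)
    print(n,'flipped tab expected',proj(p,[454,-46.5,112]),'pivot',proj(p,[503,-48.6,118]))
o=bot.get_obs(); print(o['time'],o['tool_pos'],o['contact_force'])
```

```text
scene [290 168  22  14 102] [468.1 -52.9 116. ]
scene flipped tab expected [305.7 175. ] pivot [291.8 180.3]
top [307 241   5  13  21] [457.6 -49.8 116. ]
top flipped tab expected [307.7 248.4] pivot [308.7 232.8]
wrist [ 112  171  119   28 2716] [469.  -50.1 116. ]
wrist flipped tab expected [152.2 180.3] pivot [222.  181.6]
32.75 [537.2 -78.8 153.5] [19.2  2.1  7.6]
```

The catch lies flipped over (red centred at x ≈ 469, on the operator's side of its pivot), the lever is held at its stop, and the cover is seated.

```bash
python3 -c "
from plant import bot
print(bot.close_job())"
```

```text
the job is handed in; nothing more can be done
None
```

I handed the job in at about 33 s: the cover is pressed flush in its seat, the catch is flipped over towards you, and the gripper is holding the lever at its stop; the result of the judging was not shown.

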